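# Fetch the boxed-in face-mill holder for tightening

## Robot

A 6-joint arm with a two-finger parallel gripper is mounted at the origin on a cart in front of the work surface, level with it; the furniture and walls round the work are solid. World frame = base frame: x ahead of the robot, y to its left, z up, the work surface at z = 0. Lengths are in m, angles in degrees, forces in N, time in s.
With the tool pointing down it reaches from about 0.375 to 0.925 m from the base axis. Payload 5.7 kg.
Tool frame: the origin (TCP) lies at the centre of the arm's flange, where the gripper is bolted on; the fingertips stand 173 mm ahead of it and the grasp point (between the pads) lies 155 mm ahead of it (bot.pinch_z is the distance from the TCP to the grasp point, in m); z points along the fingers, y is the line along which they close (so a half turn about z gives the same grasp; the last joint's range is limited). The gripper opens to 85 mm and grips with 20 to 120 N. Pads are 22 mm wide; open, the fingers measure 114 mm over their backs; the gripper's body (76 mm by 85 mm) begins 54 mm behind the grasp point. The pads swing forward as they close: fully open they stand 13 mm farther back than shut.
Start: joints at [58.149, 20.558, 86.54, -0, 72.909, -6.595], TCP at [0.256, 0.543, 0.405] pointing down, gripper open.
Joint ranges: [-170.27, 170.27], [-57.76, 135], [12.27, 136.19], [-55.21, 235.2], [11.17, 155.16], [-170.74, 170.74]. Speed limits (degrees/s): [136.94, 136.94, 180, 180, 180, 180].

## Interface

Orientations are given as [roll, pitch, yaw] about the fixed x, y, z axes, in that order (R = Rz(yaw) Ry(pitch) Rx(roll)).
In Python, from bench import bot, eyes gives the robot as it stands.
- The arm moves only by the shell command python3 -m handwheel 'ROWS' [FORCE]. ROWS is a JSON object of lists of equal length, an entry for each row: "dp": the shift along the tool's x, y, z in m, a list of three; "yaw": the turn about the tool's z in rad; "grip": the opening, from -1 (shut) to 1 (fully open). A call has 1 to 20 rows; each row is the pose to reach, as a shift and turn from the pose commanded when the call began, along the tool's axes at that moment; what a row does not reach only later rows make up. A row lasts 1/12 s, in which the tool goes at most 41.7 mm and 7.16 degrees, less where a joint would pass 70% of its speed; a pose out of reach is approached as far as the arm can. A call with a gripper value outside its range is refused whole. The fingers move at their own pace and stop on an object; FORCE is the grip in N (left out, the last holds). Time passes only in rows, so rows that repeat a pose let the fingers close. It gives the time, the measured TCP pose, the force, the opening and the grip force at its end, in the units of the state.
- bot.observe(): the state, without advancing time (a new reading comes with each control period).
- eyes.grab_frame(name): name is "scene" or "side" or "wrist"; returns a dict with "image" (420x560x3 uint8, blue, green, red), "mtx" (3x3 intrinsics, pixels), "origin" and "orientation" of the camera in the world. Camera axes: x right, y up, looking along -z (the intrinsics and any distortion apply to the point x, -y, -z); pixel columns grow to the right and rows downward; lengths in m; the calibration is good to about 2 mm. A picture is of the moment at which its call begins. There is no depth.
- bot.job_done(): hands the job in; it is judged then, once.
The state is a dict: "time_s": time; "q": joint angles; "joint_vel": joint speeds; "tau": joint torques, N m; "tcp_pos": TCP position; "tcp_rot": TCP orientation; "force": force on the tool from outside, world axes, zero at the start; "wrist_torque": the same for the moment, N m; "grip_width": finger opening in m; "finger_force": force on a finger pad.
Only numpy, scipy, OpenCV 4.12 (cv2) and the standard library are available. Lean on these libraries where they do the work, as an engineer would, in place of code of your own. Each camera call takes 0.05 s, during which the arm holds its last target. There are 200 camera calls.

## Task

The face-mill holder is boxed in at the back of the tool-holder rack. Stand the two long holders nearest to it, which are in the way, in the two holes of the wooden set-down block, then seat the face-mill holder fully in the grey tightening fixture, and put the two long holders back into the same rack pockets they came from. Leave the other long holder and the short collet chuck where they are, and keep every holder upright.

Things in the scene. Friction and masses are not known exactly. Their poses are not given: they have to be found in the camera images.
- rack: Fixed rack, black plate on grey side panels, 122 x 264 mm, top face 66 mm high. Origin: footprint centre on the bench; yaw within 0.2. Five 36 mm through pockets (2 mm play round a seated taper): front row, nearer the robot, x = -23 mm, y = -84, 0, +84 mm, holds the three long holders; back row x = +23, y = -42, +42 mm, the two short ones; in any arrangement.
- set_down_block: Fixed wooden block, 180 x 84 mm, 66 mm high, with two 36 mm through holes, empty at the start. Origin: centre of its underside; x runs along its length, away from the robot (yaw within 0.15); holes at x = -45 and +45 mm, y = 0. It stands left or right of the rack.
- fixture: Fixed tool-tightening fixture: grey square housing 78 x 78 mm on a dark bolted foot 116 x 116 mm, clamp screw with cross bar on its +x side (40 mm high, reaching 69 mm out); top face 66 mm high with one 36 mm vertical bore, empty at the start. Origin: on the bore's axis, on the bench. It stands on the other side of the rack from the wooden block.
- face_mill: Wanted: short holder with a dark 50 mm disc cutter with five gold inserts. Top 54 mm above the origin; grip the disc (28 to 53 mm above it) from above, pads 38 mm above it. Flange 46 mm wide, 20 mm thick; taper and stud reach 58 mm below it (31 mm thick at the flange, 17 mm near the end). Origin: on the axis at the flange's underside, which lies on the top face when seated; z up. Under 0.8 kg.
- short_chuck: Short collet chuck, bright slotted 35 mm nut, empty bore; top 53 mm above the origin. Flange 46 mm wide, 20 mm thick; taper and stud reach 58 mm below it (31 mm thick at the flange, 17 mm near the end). Origin: on the axis at the flange's underside, which lies on the top face when seated; z up. Under 0.8 kg.
- collet_chuck: Long collet chuck: dark 50 mm nut with bright slots (80 to 113 mm above the origin), thin cutter stub. Top 124 mm above the origin; grip from above, pads 95 mm above it. Flange 46 mm wide, 20 mm thick; taper and stud reach 58 mm below it (31 mm thick at the flange, 17 mm near the end). Origin: on the axis at the flange's underside, which lies on the top face when seated; z up. Under 0.8 kg.
- drill_chuck: Long drill chuck: dark knurled 44 mm sleeve (72 to 105 mm above the origin), nose with three jaws. Top 124 mm above the origin; grip from above, pads 95 mm above it. Flange 46 mm wide, 20 mm thick; taper and stud reach 58 mm below it (31 mm thick at the flange, 17 mm near the end). Origin: on the axis at the flange's underside, which lies on the top face when seated; z up. Under 0.8 kg.
- side_lock: Long side-lock holder: plain bright 40 mm cylinder with two set screws, dark 16 mm cutter stub. Top 124 mm above the origin; grip from above, pads 95 mm above it. Flange 46 mm wide, 20 mm thick; taper and stud reach 58 mm below it (31 mm thick at the flange, 17 mm near the end). Origin: on the axis at the flange's underside, which lies on the top face when seated; z up. Under 0.8 kg.
Not all that is in view belongs to the job. Leave any green look-alike of the collet_chuck alone.

How it is judged (in metres and radians):
On the way, in this order (a step that is already met when the one before it is completed fails the run):
1. the two long holders nearest the face-mill holder stand seated in the wooden set-down block, and the third long holder and the face-mill holder are still in their pockets (((x of drill_chuck in the frame of set_down_block between -0.055 and 0.055 m and y of drill_chuck in the frame of set_down_block between -0.008 and 0.008 m and z of drill_chuck in the frame of set_down_block between 0.06 and 0.07 m and angle between each of drill_chuck, side_lock's own z axis and vertical below 0.08 rad and x of side_lock in the frame of set_down_block between -0.055 and 0.055 m and y of side_lock in the frame of set_down_block between -0.008 and 0.008 m and z of side_lock in the frame of set_down_block between 0.06 and 0.07 m and horizontal distance between collet_chuck and face_mill above 0.11 m and distance of each of collet_chuck, face_mill from where it was at the start of the episode below 0.01 m) or (x of collet_chuck in the frame of set_down_block between -0.055 and 0.055 m and y of collet_chuck in the frame of set_down_block between -0.008 and 0.008 m and z of collet_chuck in the frame of set_down_block between 0.06 and 0.07 m and angle between each of collet_chuck, side_lock's own z axis and vertical below 0.08 rad and x of side_lock in the frame of set_down_block between -0.055 and 0.055 m and y of side_lock in the frame of set_down_block between -0.008 and 0.008 m and z of side_lock in the frame of set_down_block between 0.06 and 0.07 m and horizontal distance between drill_chuck and face_mill above 0.11 m and distance of each of drill_chuck, face_mill from where it was at the start of the episode below 0.01 m) or (x of collet_chuck in the frame of set_down_block between -0.055 and 0.055 m and y of collet_chuck in the frame of set_down_block between -0.008 and 0.008 m and z of collet_chuck in the frame of set_down_block between 0.06 and 0.07 m and angle between each of collet_chuck, drill_chuck's own z axis and vertical below 0.08 rad and x of drill_chuck in the frame of set_down_block between -0.055 and 0.055 m and y of drill_chuck in the frame of set_down_block between -0.008 and 0.008 m and z of drill_chuck in the frame of set_down_block between 0.06 and 0.07 m and horizontal distance between side_lock and face_mill above 0.11 m and distance of each of side_lock, face_mill from where it was at the start of the episode below 0.01 m))), for 0.2 s.
2. the face-mill holder is seated in the tightening fixture (x of face_mill in the frame of fixture between -0.008 and 0.008 m and y of face_mill in the frame of fixture between -0.008 and 0.008 m and z of face_mill in the frame of fixture between 0.06 and 0.07 m and angle between face_mill's own z axis and vertical below 0.08 rad), for 0.2 s.
At the end, for the whole second after the job is handed in: The face-mill holder is seated in the fixture (within 8 mm in x and y, flange within -6 to +4 mm of the top face); the other four holders stand within 10 mm of where they started; all five are upright within 0.08 rad and at rest (all of step 2 and distance of each of collet_chuck, drill_chuck, side_lock, short_chuck from where it was at the start of the episode below 0.01 m and angle between each of collet_chuck, drill_chuck, side_lock, short_chuck's own z axis and vertical below 0.08 rad and linear speed of each of collet_chuck, drill_chuck, side_lock, short_chuck, face_mill below 0.02 m/s); the robot touches nothing.
It fails at once if a holder is tipped by more than 0.5 rad (angle between any of collet_chuck, drill_chuck, side_lock, short_chuck, face_mill's own z axis and vertical above 0.5 rad).
It fails at once if the short collet chuck is moved by more than 30 mm (distance of short_chuck from where it was at the start of the episode above 0.03 m).
It also fails if it takes over 112 s, if anything falls off the work surface, if the arm or the gripper's body presses on something with over 40 N, if the wrist force passes 120 N, or if a joint passes its speed limit or range.

## Working session

There is one attempt and no reset: what is moved stays moved. The work goes in short steps, Python scripts to look and compute and a shell command to move; the robot and the scene stay as the last step left them, time stands still between calls to the robot, and variables do not carry over. Pictures are saved under pics/ and viewed, at most 14 in all, crops included, and the job is handed in when it is done.

```bash
mkdir -p pics; ls
python3 - <<'E'
from bench import bot, eyes
import cv2
print(bot.observe())
for n in ("scene","side","wrist"):
    f=eyes.grab_frame(n); cv2.imwrite(f"pics/{n}0.png",f["image"]); print(n,f["mtx"],f["origin"],f["orientation"],[k for k in f])
E
```

```text
pics
{'time_s': 0.0, 'q': array([ 5.81479957e+01,  2.05983920e+01,  8.65996781e+01, -3.18233292e-04,
        7.29077052e+01, -6.59549549e+00]), 'joint_vel': array([ 0.09373528, -0.0584081 ,  0.03814571, -0.03246463,  0.02068211,
        0.0274307 ]), 'tau': array([ 3.49425036e-04, -5.27631462e+01, -2.78619146e+01, -4.53304838e-04,
        1.36569116e-02, -1.39809393e-05]), 'tcp_pos': array([0.25582457, 0.54232574, 0.40384395]), 'tcp_rot': array([-1.79894890e+02, -1.18472600e-02,  1.54743574e+02]), 'force': array([-0.11925994,  0.26731   ,  0.26858919]), 'wrist_torque': array([-0.01562041,  0.03593356,  0.02736331]), 'finger_force': 0.0, 'grip_width': 0.0857181164799493}
scene [[437.9168276    0.         278.0691539 ]
 [  0.         437.9168276  209.38680263]
 [  0.           0.           1.        ]] [ 0.0065405  -0.59814862  0.43364094] [ 65.41147048   0.10255032 -42.46486955] ['image', 'mtx', 'origin', 'orientation']
side [[432.49374096   0.         276.95037392]
 [  0.         432.49374096 207.32571645]
 [  0.           0.           1.        ]] [ 0.46639751 -0.71520427  0.64620947] [51.22590324 -0.09568018 -8.47722084] ['image', 'mtx', 'origin', 'orientation']
wrist [[364.91531764   0.         281.08278423]
 [  0.         364.91531764 204.02363605]
 [  0.           0.           1.        ]] [0.17810102 0.5781269  0.37372205] [-19.12474736   0.09520807  64.7282687 ] ['image', 'mtx', 'origin', 'orientation']
```

View pics/scene0.png

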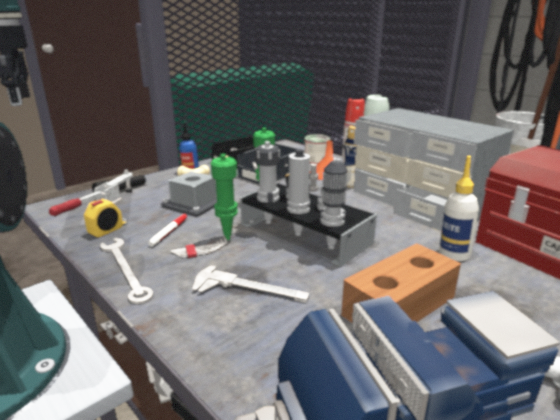

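View pics/side0.png

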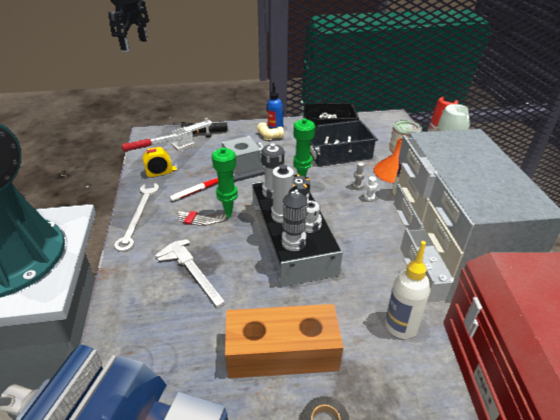

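The wooden block is on the right (side view, about 283,340), the fixture on the left (240,157), and the rack in the middle. The green look-alikes are at (227,180) and (303,150). I'll enlarge for pixel reading.

Run:
```python
import cv2
s=cv2.imread("pics/side0.png")
cv2.imwrite("pics/side_c1.png",cv2.resize(s[130:290,205:365],(800,800)[:0] or (600,600),interpolation=cv2.INTER_CUBIC))
c=cv2.resize(s[295:385,215:350],None,fx=4,fy=4,interpolation=cv2.INTER_CUBIC) # 540x360
d=cv2.resize(s[130:190,210:275],None,fx=4,fy=4,interpolation=cv2.INTER_CUBIC) # 260x240
import numpy as np
o=np.zeros((600,800,3),np.uint8); o[:360,:540]=c; o[360:600,:260]=d
cv2.imwrite("pics/side_c2.png",o)
```

```text
(no output)
```

View pics/side_c1.png

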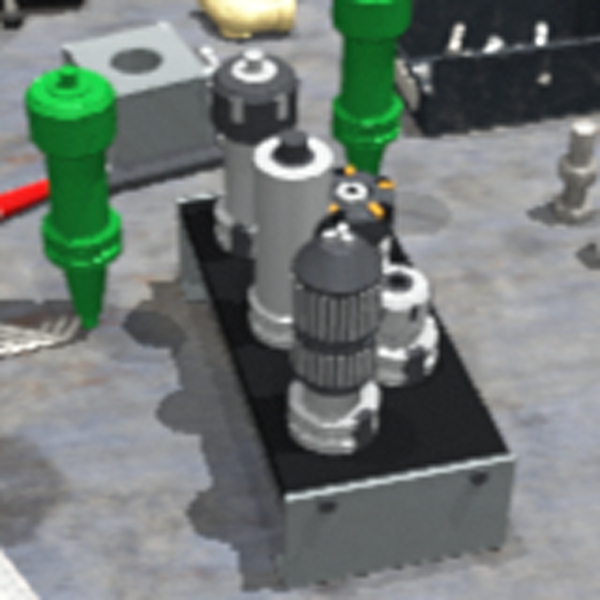

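View pics/side_c2.png

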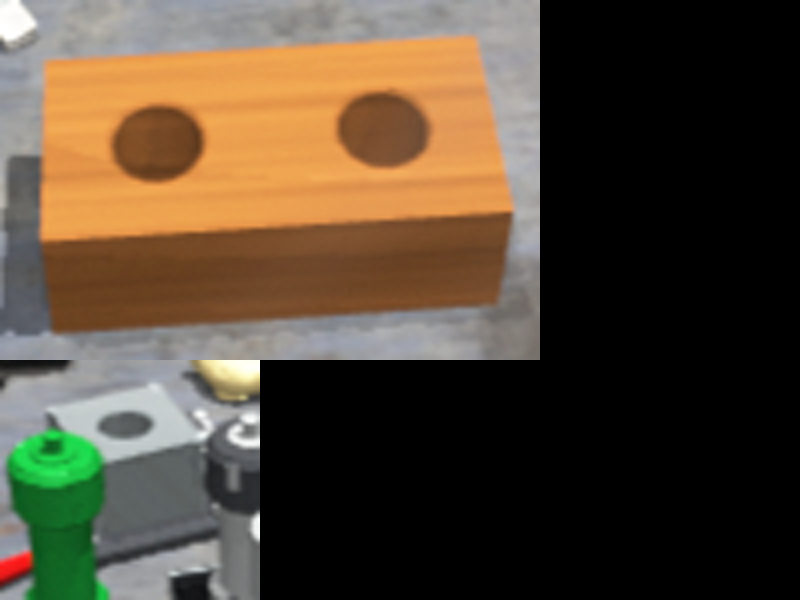

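Back row: the face mill (gold inserts, crop 352,188) is at the far/left pocket (+42). That makes the collet chuck (+84) and side lock (0) the two nearest, and the drill chuck (-84) stays.

```bash
cat > h.py <<'E'
import numpy as np
from scipy.spatial.transform import Rotation as R
from scipy.optimize import least_squares
def proj(cam,P):
    p=R.from_euler('xyz',cam[2],degrees=True).inv().apply(np.atleast_2d(P)-cam[1])
    K=cam[0]; return np.c_[K[0]*p[:,0]/-p[:,2]+K[1], K[0]*-p[:,1]/-p[:,2]+K[2]]
def back(cam,uv,z):
    uv=np.atleast_2d(uv).astype(float);K=cam[0]
    d=R.from_euler('xyz',cam[2],degrees=True).apply(np.c_[(uv[:,0]-K[1])/K[0],-(uv[:,1]-K[2])/K[0],-np.ones(len(uv))])
    return cam[1]+d*((np.asarray(z)-cam[1][2])/d[:,2])[:,None]
def mk(f): return ((f["mtx"][0,0],f["mtx"][0,2],f["mtx"][1,2]),np.array(f["origin"]),np.array(f["orientation"]))
SIDE=((432.494,276.950,207.326),np.array([.46639751,-.71520427,.64620947]),[51.22590324,-.09568018,-8.47722084])
SCENE=((437.917,278.069,209.387),np.array([.0065405,-.59814862,.43364094]),[65.41147048,.10255032,-42.46486955])
def fit(cam,uv,loc,x0):
    loc=np.array(loc,float)
    def f(s):
        c,n=np.cos(s[2]),np.sin(s[2])
        W=np.c_[s[0]+c*loc[:,0]-n*loc[:,1],s[1]+n*loc[:,0]+c*loc[:,1],loc[:,2]]
        return (proj(cam,W)-uv).ravel()
    r=least_squares(f,x0,loss='soft_l1'); return r.x,np.abs(r.fun).reshape(-1,2).round(1).tolist()
def place(s,x,y):
    c,n=np.cos(s[2]),np.sin(s[2]); return np.array([s[0]+c*x-n*y,s[1]+n*x+c*y])
E
python3 - <<'E'
from h import *
np.set_printoptions(precision=4,suppress=True)
m=lambda p,s,o:(np.array(p,float)+.5)/s-.5+o
z=.066
rk=m([(285,495),(515,455),(180,200),(252,57),(295,137),(340,228),(352,188),(403,280)],3.75,[205,130])
loc=[(-.061,-.132,z),(.061,-.132,z),(-.061,.132,z),(-.023,.084,.19),(-.023,0,.19),(-.023,-.084,.19),(.023,.042,.12),(.023,-.042,.119)]
print("rack",*fit(SIDE,rk,loc,[.55,0,0])); print(back(SIDE,rk,[l[2] for l in loc]))
bk=m([(43,60),(477,37),(512,212),(40,240),(158,143),(383,129)],4,[215,295])
lb=[(-.09,.042,z),(.09,.042,z),(.09,-.042,z),(-.09,-.042,z),(-.045,0,z),(.045,0,z)]
print("block",*fit(SIDE,bk,lb,[.5,-.3,0])); print(back(SIDE,bk,[z]*6))
fx=m([(125,64),(50,48),(155,24),(207,83)],4,[210,130])
print("fix",*fit(SIDE,fx,[(0,0,z),(-.039,.039,z),(.039,.039,z),(.039,-.039,z)],[.5,.3,0])); print(back(SIDE,fx,[z]*4))
print("greens",back(SIDE,[(229,214),(300,178)],[0,0]), back(SIDE,[(223,152),(304,121)],[.182,.182]))
E
```

```text
rack [ 0.6042 -0.0263  0.0998] [[0.1, 1.1], [0.9, 0.4], [0.7, 0.7], [0.8, 1.2], [0.2, 0.7], [0.1, 0.4], [0.2, 0.0], [1.3, 0.2]]
[[ 0.5569 -0.1608  0.066 ]
 [ 0.6767 -0.1501  0.066 ]
 [ 0.5316  0.0958  0.066 ]
 [ 0.5707  0.0506  0.19  ]
 [ 0.5814 -0.0311  0.19  ]
 [ 0.5901 -0.1111  0.19  ]
 [ 0.6225  0.0178  0.12  ]
 [ 0.6337 -0.0668  0.119 ]]
block [ 0.5367 -0.3053 -0.0798] [[0.5, 0.2], [0.2, 0.1], [0.4, 0.3], [0.1, 0.4], [0.4, 0.7], [0.2, 0.4]]
[[ 0.4496 -0.2558  0.066 ]
 [ 0.6302 -0.2705  0.066 ]
 [ 0.6226 -0.3537  0.066 ]
 [ 0.4438 -0.3394  0.066 ]
 [ 0.4923 -0.3031  0.066 ]
 [ 0.5817 -0.3096  0.066 ]]
fix [0.5192 0.2659 0.3013] [[0.2, 0.1], [0.3, 0.5], [0.7, 0.2], [0.5, 1.0]]
[[0.5187 0.2665 0.066 ]
 [0.4714 0.2941 0.066 ]
 [0.5431 0.3159 0.066 ]
 [0.5687 0.2353 0.066 ]]
greens [[0.4714 0.072  0.    ]
 [0.6635 0.1923 0.    ]] [[0.4701 0.0503 0.182 ]
 [0.6598 0.1583 0.182 ]]
```

```bash
cat >> h.py <<'E'
RK=[.6042,-.0263,.0998]; BK=[.5367,-.3053,-.0798]; FX=[.5192,.2659,.3013]
def delta(x,y,z,yaw):
    from bench import bot
    o=bot.observe(); p=np.array(o["tcp_pos"]); r=R.from_euler('xyz',o["tcp_rot"],degrees=True)
    d=r.inv().apply(np.array([x,y,z])-p); w=-np.radians((yaw-o["tcp_rot"][2]+180)%360-180)
    print("at",p.round(4),np.round(o["tcp_rot"],2),"dp",d.round(4),"yaw",round(w,4),"t",round(o["time_s"],1),"w",round(o["grip_width"],4),"F",np.round(o["force"],1))
E
python3 - <<'E'
from h import *
print([place(RK,*p).round(4) for p in ((-.023,.084),(-.023,0),(.023,.042))],[place(BK,*p).round(4) for p in ((-.045,0),(.045,0))])
delta(.572,.053,.50,95.7)
E
```

```text
[array([0.5729, 0.055 ]), array([ 0.5813, -0.0286]), array([0.6229, 0.0178])] [array([ 0.4918, -0.3017]), array([ 0.5816, -0.3089])]
at [0.2559 0.5424 0.404 ] [-1.7991e+02 -1.0000e-02  1.5474e+02] dp [-0.4947 -0.3079 -0.0956] yaw 1.0305 t 0.1 w 0.0855 F [-0.8  0.4  0.7]
```

```bash
python3 -m handwheel '{"dp":[[-0.01,-0.01,-0.02],[-0.03,-0.02,-0.05],[-0.06,-0.035,-0.075],[-0.09,-0.055,-0.096],[-0.12,-0.075,-0.096],[-0.15,-0.095,-0.096],[-0.18,-0.115,-0.096],[-0.21,-0.135,-0.096],[-0.24,-0.155,-0.096],[-0.27,-0.175,-0.096],[-0.30,-0.19,-0.096],[-0.33,-0.21,-0.096],[-0.36,-0.23,-0.096],[-0.39,-0.25,-0.096],[-0.42,-0.27,-0.096],[-0.45,-0.285,-0.096],[-0.475,-0.298,-0.096],[-0.495,-0.308,-0.096],[-0.495,-0.308,-0.096],[-0.495,-0.308,-0.096]],"yaw":[0.05,0.1,0.2,0.3,0.4,0.5,0.6,0.7,0.8,0.9,1.0,1.03,1.03,1.03,1.03,1.03,1.03,1.03,1.03,1.03],"grip":[1,1,1,1,1,1,1,1,1,1,1,1,1,1,1,1,1,1,1,1]}' 60
python3 - <<'E'
from h import *
from bench import bot,eyes
import cv2
delta(.572,.053,.40,95.7)
f=eyes.grab_frame("wrist"); cv2.imwrite("pics/w1.png",f["image"]); c=mk(f); print(c)
for p in [(-.023,.084,.19),(-.023,0,.19),(-.023,-.084,.19),(.023,.042,.12),(.023,-.042,.119),(-.061,.132,.066),(.061,.132,.066),(.061,-.132,.066),(-.061,-.132,.066)]:
    q=place(RK,*p[:2]); print(p,proj(c,[*q,p[2]]).round(1))
print(proj(c,[*FX[:2],.066]))
E
```

```text
time_s: 1.82
tcp_pos: [0.5727, 0.0519, 0.5]
tcp_rot: [-179.9, -0.0, 95.6]
force: [-0.6, 0.7, 0.7]
grip_width: 0.0855
finger_force: 0.0
at [0.5727 0.0519 0.5   ] [-1.7993e+02 -2.0000e-02  9.5610e+01] dp [ 0.0011 -0.0005  0.1   ] yaw -0.0016 t 1.8 w 0.0855 F [-0.6  0.7  0.7]
((np.float64(364.9153176401173), np.float64(281.0827842282389), np.float64(204.0236360463488)), array([0.56346833, 0.13602507, 0.46984194]), array([-19.14886506,   0.12576012,   5.59096006]))
(-0.023, 0.084, 0.19) [[283.8 185.6]]
(-0.023, 0, 0.19) [[283.8 278. ]]
(-0.023, -0.084, 0.19) [[283.7 355.8]]
(0.023, 0.042, 0.12) [[328.7 205.9]]
(0.023, -0.042, 0.119) [[325.5 278. ]]
(-0.061, 0.132, 0.066) [[247.9 110.4]]
(0.061, 0.132, 0.066) [[361.4 110.2]]
(0.061, -0.132, 0.066) [[347.3 317.2]]
(-0.061, -0.132, 0.066) [[254.4 317.3]]
[[248.10985762 -75.45514428]]
```

View pics/w1.png

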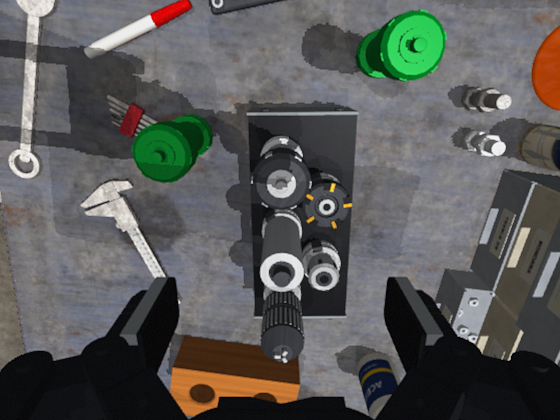

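Wrist view: tops at collet (281,182), side lock (282,271), drill (282,354), face mill (327,206), short chuck (322,277). Rack corners are at (247,112), (357,112), (346,316) and (255,317), and the green look-alikes at (165,155) and (418,45). All agree within a few px with the prediction. I'll fit this view too.

Run:
```python
from h import *
c=((364.915,281.083,204.024),np.array([0.56346833,0.13602507,0.46984194]),[-19.14886506,0.12576012,5.59096006])
uv=np.array([(281,182),(282,271),(282,354),(327,206),(322,277),(247,112),(357,112),(346,316),(255,317)],float)
loc=[(-.023,.084,.19),(-.023,0,.19),(-.023,-.084,.19),(.023,.042,.12),(.023,-.042,.119),(-.061,.132,.066),(.061,.132,.066),(.061,-.132,.066),(-.061,-.132,.066)]
s,e=fit(c,uv,loc,RK);print(s,e)
print(back(c,uv,[l[2] for l in loc]).round(4)[:5])
print([place(s,*p).round(4) for p in ((-.023,.084),(-.023,0),(.023,.042))])
print(back(c,[(165,155),(418,45)],[.18,.18]))
```

```text
[ 0.60221964 -0.02534854  0.10269328] [[0.1, 2.3], [0.4, 5.9], [0.0, 0.8], [0.2, 1.2], [1.9, 0.0], [1.2, 2.5], [2.4, 3.1], [0.2, 0.4], [1.8, 0.4]]
[[ 0.5705  0.0577  0.19  ]
 [ 0.5791 -0.0218  0.19  ]
 [ 0.5878 -0.1103  0.19  ]
 [ 0.6212  0.0175  0.12  ]
 [ 0.6273 -0.065   0.119 ]]
[array([0.5707, 0.0559]), array([ 0.5793, -0.0277]), array([0.6208, 0.0188])]
[[0.47570879 0.06815527 0.18      ]
 [0.66010326 0.16786602 0.18      ]]
```

```bash
python3 -m handwheel '{"dp":[[0.004,0,0.02],[0.004,0,0.045],[0.004,0,0.07],[0.004,0,0.095],[0.004,0,0.12],[0.004,0,0.14],[0.004,0,0.155],[0.004,0,0.17],[0.004,0,0.178],[0.004,0,0.182],[0.004,0,0.182],[0.004,0,0.182],[0.004,0,0.182],[0.004,0,0.182],[0.004,0,0.182],[0.004,0,0.182],[0.004,0,0.182],[0.004,0,0.182],[0.004,0,0.182],[0.004,0,0.182]],"yaw":[0,0,0,0,0,0,0,0,0,0,0,0,0,0,0,0,0,0,0,0],"grip":[1,1,1,1,1,1,1,1,1,1,1,0.3,-0.2,-0.5,-0.5,-0.5,-0.5,-0.5,-0.5,-0.5]}' 60
```

```text
time_s: 3.53
tcp_pos: [0.5721, 0.0568, 0.32]
tcp_rot: [179.9, 0.0, 95.7]
force: [-1.7, -0.2, 6.0]
grip_width: 0.0486
finger_force: 61.2
```

```bash
python3 -m handwheel '{"dp":[[0,0,-0.005],[0,0,-0.012],[0,0,-0.022],[0,0,-0.035],[0,0,-0.05],[0,0,-0.068],[0,0,-0.086],[0,0,-0.104],[0,0,-0.122],[0,0,-0.14],[0,0,-0.158],[0,0,-0.176],[0,0,-0.19],[0,0,-0.2],[0,0,-0.205],[0,0,-0.205],[0,0,-0.205]],"yaw":[0,0,0,0,0,0,0,0,0,0,0,0,0,0,0,0,0],"grip":[-0.5,-0.5,-0.5,-0.5,-0.5,-0.5,-0.5,-0.5,-0.5,-0.5,-0.5,-0.5,-0.5,-0.5,-0.5,-0.5,-0.5]}' 60
python3 - <<'E'
from h import *
x,y=place(BK,.045,0); delta(x,y,.525,95.7)
x,y=place(BK,-.045,0); delta(x,y,.525,95.7)
E
```

```text
time_s: 4.95
tcp_pos: [0.5716, 0.0569, 0.5232]
tcp_rot: [-179.9, -0.0, 95.7]
force: [-0.6, 0.3, -5.6]
grip_width: 0.0488
finger_force: 63.3
at [0.5716 0.0569 0.5232] [-179.94   -0.     95.73] dp [-0.3649 -0.0266 -0.0018] yaw 0.0005 t 5.0 w 0.0488 F [-0.6  0.3 -5.6]
at [0.5716 0.0569 0.5232] [-179.94   -0.     95.73] dp [-0.3488 -0.1152 -0.0017] yaw 0.0005 t 5.0 w 0.0488 F [-0.6  0.3 -5.6]
```

```bash
python3 -m handwheel '{"dp":[[-0.005,0,-0.002],[-0.015,-0.001,-0.002],[-0.03,-0.002,-0.002],[-0.05,-0.004,-0.002],[-0.073,-0.005,-0.002],[-0.098,-0.007,-0.002],[-0.123,-0.009,-0.002],[-0.148,-0.011,-0.002],[-0.173,-0.013,-0.002],[-0.198,-0.014,-0.002],[-0.223,-0.016,-0.002],[-0.248,-0.018,-0.002],[-0.273,-0.02,-0.002],[-0.298,-0.022,-0.002],[-0.32,-0.023,-0.002],[-0.338,-0.025,-0.002],[-0.351,-0.026,-0.002],[-0.36,-0.0266,-0.002],[-0.365,-0.0266,-0.002],[-0.365,-0.0266,-0.002]],"yaw":[0,0,0,0,0,0,0,0,0,0,0,0,0,0,0,0,0,0,0,0],"grip":[-0.5,-0.5,-0.5,-0.5,-0.5,-0.5,-0.5,-0.5,-0.5,-0.5,-0.5,-0.5,-0.5,-0.5,-0.5,-0.5,-0.5,-0.5,-0.5,-0.5]}' 60
python3 -m handwheel '{"dp":[[0,0,0.01],[0,0,0.03],[0,0,0.05],[0,0,0.07],[0,0,0.09],[0,0,0.105],[0,0,0.115],[0,0,0.12],[0,0,0.12],[0,0,0.12]],"yaw":[0,0,0,0,0,0,0,0,0,0],"grip":[-0.5,-0.5,-0.5,-0.5,-0.5,-0.5,-0.5,-0.5,-0.5,-0.5]}'
python3 - <<'E'
from h import *
from bench import bot,eyes
import cv2
x,y=place(BK,.045,0); delta(x,y,.32,95.7)
for n in("wrist","side"):
    f=eyes.grab_frame(n); cv2.imwrite(f"pics/{n}2.png",f["image"]); c=mk(f)
    print(n,c,[proj(c,[*place(BK,a,b),.066])[0].round(1) for a,b in((.045,0),(-.045,0),(-.09,.042),(.09,.042))])
a=cv2.imread("pics/wrist2.png")[:,:]; b=cv2.imread("pics/side2.png")[130:380,180:380]
o=np.zeros((600,800,3),np.uint8);o[:420,:560]=a
cv2.imwrite("pics/w2c.png",a)
cv2.imwrite("pics/s2c.png",cv2.resize(b,None,fx=2.4,fy=2.4,interpolation=cv2.INTER_CUBIC))
E
```

```text
time_s: 6.62
tcp_pos: [0.5819, -0.3096, 0.5255]
tcp_rot: [-180.0, -0.0, 95.7]
force: [-0.5, 0.4, -6.1]
grip_width: 0.0486
finger_force: 63.2
time_s: 7.45
tcp_pos: [0.5821, -0.3087, 0.4063]
tcp_rot: [180.0, 0.0, 95.8]
force: [-0.8, -0.1, -6.1]
grip_width: 0.0485
finger_force: 63.3
at [ 0.5821 -0.3087  0.4063] [1.7997e+02 3.0000e-02 9.5760e+01] dp [-0.0001 -0.0007  0.0863] yaw 0.001 t 7.5 w 0.0485 F [-0.8 -0.1 -6.1]
wrist ((np.float64(364.9153176401173), np.float64(281.0827842282389), np.float64(204.0236360463488)), array([ 0.57275542, -0.22462073,  0.37600077]), array([-19.1930218 ,   0.01955744,   5.74324196])) [array([281.6, 179.1]), array([179.1, 161.1]), array([128.8, 101.8]), array([342.6, 141.2])]
side ((np.float64(432.49374095659994), np.float64(276.95037391625596), np.float64(207.3257164530393)), array([ 0.46639751, -0.71520427,  0.64620947]), array([51.22590324, -0.09568018, -8.47722084])) [array([310.2, 326.5]), array([253.7, 329.7]), array([225.9, 309.8]), array([333.7, 304. ])]
```

View pics/s2c.png

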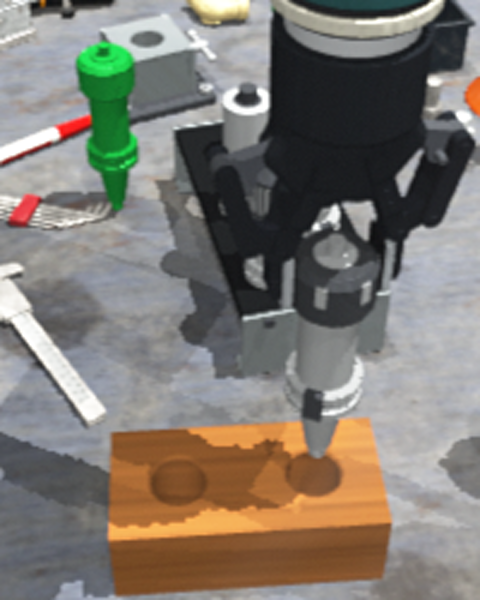

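View pics/w2c.png

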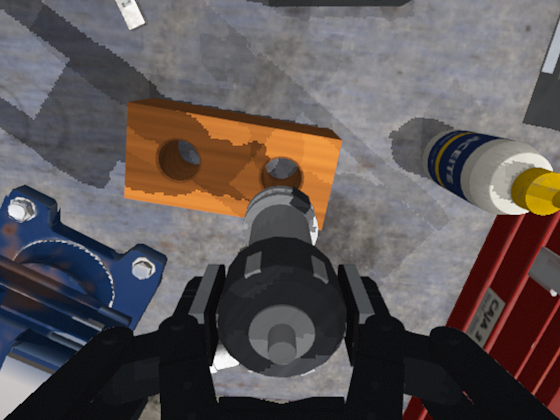

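Holes seen at (282,178) and (180,160), within about 1 px of prediction. The stud tip is above the far hole, so I'll lower it.

```bash
python3 -m handwheel '{"dp":[[0,0,0.006],[0,0,0.015],[0,0,0.025],[0,0,0.035],[0,0,0.043],[0,0,0.051],[0,0,0.058],[0,0,0.064],[0,0,0.069],[0,0,0.074],[0,0,0.078],[0,0,0.081],[0,0,0.084],[0,0,0.086],[0,0,0.087],[0,0,0.087]],"yaw":[0,0,0,0,0,0,0,0,0,0,0,0,0,0,0,0],"grip":[-0.5,-0.5,-0.5,-0.5,-0.5,-0.5,-0.5,-0.5,-0.5,-0.5,-0.5,-0.5,-0.5,-0.5,-0.5,-0.5]}'
```

```text
time_s: 8.88
tcp_pos: [0.5819, -0.3086, 0.3201]
tcp_rot: [180.0, -0.0, 95.7]
force: [-1.3, 3.8, 3.3]
grip_width: 0.0486
finger_force: 64.4
```

Seated at the same TCP height as in the rack, with light forces. I'll release at a limited opening and rise.

```bash
python3 -m handwheel '{"dp":[[0,0,0],[0,0,0],[0,0,0],[0,0,0],[0,0,0],[0,0,0],[0,0,-0.005],[0,0,-0.015],[0,0,-0.03],[0,0,-0.05],[0,0,-0.075],[0,0,-0.1],[0,0,-0.12],[0,0,-0.13],[0,0,-0.13]],"yaw":[0,0,0,0,0,0,0,0,0,0,0,0,0,0,0],"grip":[0.3,0.5,0.5,0.5,0.5,0.5,0.5,0.5,0.5,0.5,0.5,0.5,1,1,1]}' 60
python3 - <<'E'
from h import *
delta(.580,-.028,.45,95.7)
E
```

```text
time_s: 10.13
tcp_pos: [0.5824, -0.3094, 0.4525]
tcp_rot: [179.7, 0.2, 95.7]
force: [-0.3, -0.6, -0.8]
grip_width: 0.0852
finger_force: 0.0
at [ 0.5824 -0.3094  0.4525] [179.73   0.23  95.73] dp [0.2802 0.0257 0.0015] yaw 0.0006 t 10.1 w 0.0852 F [-0.3 -0.6 -0.8]
```

```bash
python3 -m handwheel '{"dp":[[0.01,0.001,0],[0.03,0.003,0],[0.06,0.005,0],[0.09,0.008,0],[0.12,0.011,0],[0.15,0.014,0],[0.18,0.016,0],[0.21,0.019,0],[0.235,0.022,0],[0.255,0.024,0],[0.27,0.025,0],[0.28,0.026,0],[0.28,0.026,0],[0.28,0.026,0],[0.28,0.026,0]],"yaw":[0,0,0,0,0,0,0,0,0,0,0,0,0,0,0],"grip":[1,1,1,1,1,1,1,1,1,1,1,1,1,1,1]}' 60
python3 - <<'E'
from h import *
delta(.580,-.028,.32,95.7)
E
```

```text
time_s: 11.38
tcp_pos: [0.5797, -0.0283, 0.4481]
tcp_rot: [-179.9, 0.0, 95.7]
force: [-1.1, 0.6, -0.0]
grip_width: 0.0852
finger_force: 0.0
at [ 0.5797 -0.0283  0.4481] [-1.7994e+02  2.0000e-02  9.5710e+01] dp [0.0004 0.0005 0.1281] yaw 0.0003 t 11.4 w 0.0852 F [-1.1  0.6 -0. ]
```

```bash
python3 -m handwheel '{"dp":[[0,0,0.01],[0,0,0.03],[0,0,0.055],[0,0,0.08],[0,0,0.1],[0,0,0.115],[0,0,0.124],[0,0,0.128],[0,0,0.128],[0,0,0.128],[0,0,0.128],[0,0,0.128],[0,0,0.128],[0,0,0.128],[0,0,0.128],[0,0,0.128],[0,0,0.128],[0,0,0.128],[0,0,0.128],[0,0,0.128]],"yaw":[0,0,0,0,0,0,0,0,0,0,0,0,0,0,0,0,0,0,0,0],"grip":[1,1,1,1,1,1,1,1,1,1,0.5,0.2,0,-0.2,-0.4,-0.5,-0.5,-0.5,-0.5,-0.5]}' 60
```

```text
time_s: 13.05
tcp_pos: [0.5801, -0.0278, 0.3216]
tcp_rot: [179.9, 0.0, 95.7]
force: [-0.2, -0.3, 5.8]
grip_width: 0.0384
finger_force: 60.1
```

```bash
python3 -m handwheel '{"dp":[[0,0,0],[0,0,-0.005],[0,0,-0.012],[0,0,-0.022],[0,0,-0.035],[0,0,-0.05],[0,0,-0.068],[0,0,-0.086],[0,0,-0.104],[0,0,-0.122],[0,0,-0.14],[0,0,-0.158],[0,0,-0.176],[0,0,-0.19],[0,0,-0.2],[0,0,-0.205],[0,0,-0.205],[0,0,-0.205]],"yaw":[0,0,0,0,0,0,0,0,0,0,0,0,0,0,0,0,0,0],"grip":[-0.5,-0.5,-0.5,-0.5,-0.5,-0.5,-0.5,-0.5,-0.5,-0.5,-0.5,-0.5,-0.5,-0.5,-0.5,-0.5,-0.5,-0.5]}' 60
python3 - <<'E'
from h import *
x,y=place(BK,-.045,0); delta(x,y,.525,95.7)
E
```

```text
time_s: 14.55
tcp_pos: [0.5795, -0.0277, 0.5252]
tcp_rot: [-179.9, -0.0, 95.7]
force: [0.7, -0.4, -5.1]
grip_width: 0.0386
finger_force: 61.1
at [ 0.5795 -0.0277  0.5252] [-1.7995e+02 -1.0000e-02  9.5730e+01] dp [-0.2639 -0.1146  0.0003] yaw 0.0005 t 14.6 w 0.0386 F [ 0.7 -0.4 -5.1]
```

```bash
python3 -m handwheel '{"dp":[[-0.005,-0.002,0],[-0.015,-0.006,0],[-0.03,-0.013,0],[-0.048,-0.021,0],[-0.068,-0.029,0],[-0.088,-0.038,0],[-0.108,-0.047,0],[-0.128,-0.055,0],[-0.148,-0.064,0],[-0.168,-0.073,0],[-0.188,-0.082,0],[-0.208,-0.09,0],[-0.226,-0.098,0],[-0.242,-0.105,0],[-0.254,-0.11,0],[-0.261,-0.1135,0],[-0.264,-0.1145,0],[-0.264,-0.1145,0],[-0.264,-0.1145,0]],"yaw":[0,0,0,0,0,0,0,0,0,0,0,0,0,0,0,0,0,0,0],"grip":[-0.5,-0.5,-0.5,-0.5,-0.5,-0.5,-0.5,-0.5,-0.5,-0.5,-0.5,-0.5,-0.5,-0.5,-0.5,-0.5,-0.5,-0.5,-0.5]}' 60
python3 - <<'E'
from h import *
x,y=place(BK,-.045,0); delta(x,y,.3215,95.7)
E
```

```text
time_s: 16.13
tcp_pos: [0.4923, -0.3014, 0.5256]
tcp_rot: [-180.0, -0.0, 95.7]
force: [-0.5, 0.9, -5.6]
grip_width: 0.0384
finger_force: 61.0
at [ 0.4923 -0.3014  0.5256] [-1.800e+02 -4.000e-02  9.574e+01] dp [-0.0004 -0.0004  0.2041] yaw 0.0007 t 16.1 w 0.0384 F [-0.5  0.9 -5.6]
```

```bash
python3 -m handwheel '{"dp":[[0,0,0.01],[0,0,0.03],[0,0,0.05],[0,0,0.07],[0,0,0.09],[0,0,0.11],[0,0,0.125],[0,0,0.138],[0,0,0.15],[0,0,0.16],[0,0,0.17],[0,0,0.178],[0,0,0.185],[0,0,0.191],[0,0,0.196],[0,0,0.2],[0,0,0.203],[0,0,0.205],[0,0,0.205]],"yaw":[0,0,0,0,0,0,0,0,0,0,0,0,0,0,0,0,0,0,0],"grip":[-0.5,-0.5,-0.5,-0.5,-0.5,-0.5,-0.5,-0.5,-0.5,-0.5,-0.5,-0.5,-0.5,-0.5,-0.5,-0.5,-0.5,-0.5,-0.5]}'
```

```text
time_s: 17.72
tcp_pos: [0.4923, -0.302, 0.3217]
tcp_rot: [180.0, 0.0, 95.7]
force: [-1.6, 1.8, 1.7]
grip_width: 0.0386
finger_force: 61.6
```

```bash
python3 -m handwheel '{"dp":[[0,0,0],[0,0,0],[0,0,0],[0,0,0],[0,0,0],[0,0,0],[0,0,-0.005],[0,0,-0.015],[0,0,-0.03],[0,0,-0.05],[0,0,-0.075],[0,0,-0.1],[0,0,-0.12],[0,0,-0.13],[0,0,-0.13]],"yaw":[0,0,0,0,0,0,0,0,0,0,0,0,0,0,0],"grip":[0.1,0.3,0.4,0.4,0.4,0.4,0.4,0.4,0.4,0.4,0.4,0.4,1,1,1]}' 60
python3 - <<'E'
from h import *
from bench import eyes
import cv2
delta(.6218,.0183,.45,95.7)
f=eyes.grab_frame("side")["image"]; cv2.imwrite("pics/s3.png",cv2.resize(f[120:390,190:380],None,fx=2.2,fy=2.2,interpolation=cv2.INTER_CUBIC))
E
```

```text
time_s: 18.97
tcp_pos: [0.4928, -0.3023, 0.4541]
tcp_rot: [179.8, 0.2, 95.7]
force: [0.3, 0.1, -0.3]
grip_width: 0.0857
finger_force: 0.0
at [ 0.4928 -0.3023  0.4541] [179.76   0.24  95.73] dp [0.3061 0.1604 0.0035] yaw 0.0006 t 19.0 w 0.0857 F [ 0.3  0.1 -0.3]
```

View pics/s3.png

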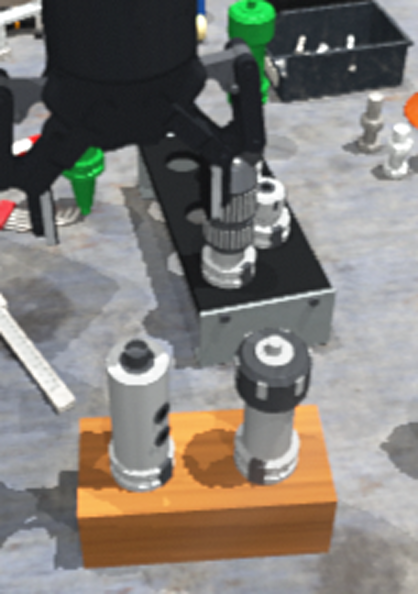

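Both long holders stand upright with their flanges on the block (side lock near hole, collet chuck far hole). Now the face mill.

```bash
python3 -m handwheel '{"dp":[[0.01,0.005,0],[0.03,0.016,0],[0.055,0.029,0],[0.085,0.045,0],[0.115,0.06,0],[0.145,0.076,0],[0.175,0.092,0],[0.205,0.107,0],[0.235,0.123,0],[0.26,0.136,0],[0.28,0.147,0],[0.295,0.155,0],[0.304,0.159,0],[0.306,0.1605,0],[0.306,0.1605,0],[0.306,0.1605,0],[0.306,0.1605,0]],"yaw":[0,0,0,0,0,0,0,0,0,0,0,0,0,0,0,0,0],"grip":[1,1,1,1,1,1,1,1,1,1,1,1,1,1,1,1,1]}' 60
python3 - <<'E'
from h import *
delta(.6218,.0183,.261,95.7)
from bench import eyes
import cv2
f=eyes.grab_frame("wrist"); cv2.imwrite("pics/w4.png",f["image"]);c=mk(f)
print(proj(c,[.6218,.0183,.12]),repr(c))
E
```

```text
time_s: 20.43
tcp_pos: [0.621, 0.0177, 0.4504]
tcp_rot: [-180.0, 0.0, 95.7]
force: [0.4, -0.4, -0.5]
grip_width: 0.0855
finger_force: 0.0
at [0.621  0.0177 0.4504] [-1.7995e+02  2.0000e-02  9.5670e+01] dp [0.0006 0.0011 0.1894] yaw -0.0006 t 20.4 w 0.0855 F [ 0.4 -0.4 -0.5]
[[283.90148529 181.40933786]] ((np.float64(364.9153176401173), np.float64(281.0827842282389), np.float64(204.0236360463488)), array([0.61166946, 0.10173707, 0.42015765]), array([-19.18593925,   0.1025949 ,   5.65088434]))
```

View pics/w4.png

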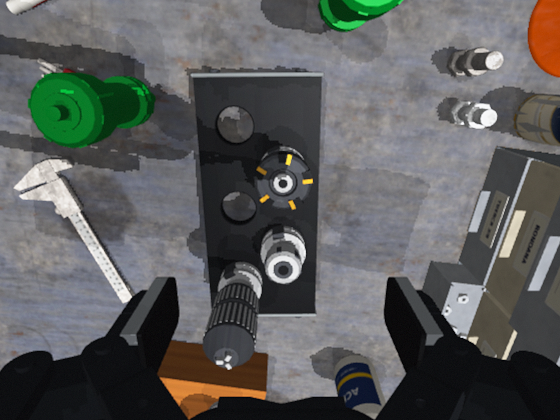

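Face mill centre is seen at (283,182), within about 1 px of prediction. Descend and grip.

```bash
python3 -m handwheel '{"dp":[[0,0,0.015],[0,0,0.04],[0,0,0.07],[0,0,0.1],[0,0,0.13],[0,0,0.155],[0,0,0.172],[0,0,0.183],[0,0,0.188],[0,0,0.189],[0,0,0.189],[0,0,0.189],[0,0,0.189],[0,0,0.189],[0,0,0.189],[0,0,0.189],[0,0,0.189],[0,0,0.189],[0,0,0.189],[0,0,0.189]],"yaw":[0,0,0,0,0,0,0,0,0,0,0,0,0,0,0,0,0,0,0,0],"grip":[1,1,1,1,1,1,1,1,1,1,1,0.6,0.4,0.2,0,-0.2,-0.3,-0.3,-0.3,-0.3]}' 60
```

```text
time_s: 22.15
tcp_pos: [0.6216, 0.0186, 0.2631]
tcp_rot: [179.9, 0.0, 95.7]
force: [-1.6, 0.9, 6.3]
grip_width: 0.0487
finger_force: 61.3
```

```bash
python3 -m handwheel '{"dp":[[0,0,0],[0,0,-0.005],[0,0,-0.012],[0,0,-0.022],[0,0,-0.035],[0,0,-0.05],[0,0,-0.068],[0,0,-0.086],[0,0,-0.104],[0,0,-0.122],[0,0,-0.14],[0,0,-0.158],[0,0,-0.176],[0,0,-0.19],[0,0,-0.2],[0,0,-0.205],[0,0,-0.205],[0,0,-0.205]],"yaw":[0,0,0,0,0,0,0,0,0,0,0,0,0,0,0,0,0,0],"grip":[-0.3,-0.3,-0.3,-0.3,-0.3,-0.3,-0.3,-0.3,-0.3,-0.3,-0.3,-0.3,-0.3,-0.3,-0.3,-0.3,-0.3,-0.3]}' 60
python3 - <<'E'
from h import *
delta(FX[0],FX[1],.47,95.7)
E
```

```text
time_s: 23.65
tcp_pos: [0.6211, 0.0186, 0.4663]
tcp_rot: [-180.0, -0.0, 95.7]
force: [-1.1, -0.6, -4.3]
grip_width: 0.0485
finger_force: 62.6
at [0.6211 0.0186 0.4663] [-179.96   -0.     95.73] dp [ 0.2562 -0.0767 -0.0037] yaw 0.0005 t 23.6 w 0.0485 F [-1.1 -0.6 -4.3]
```

```bash
python3 -m handwheel '{"dp":[[0.005,-0.001,-0.004],[0.015,-0.004,-0.004],[0.03,-0.009,-0.004],[0.048,-0.014,-0.004],[0.068,-0.02,-0.004],[0.088,-0.026,-0.004],[0.108,-0.032,-0.004],[0.128,-0.038,-0.004],[0.148,-0.044,-0.004],[0.168,-0.05,-0.004],[0.188,-0.056,-0.004],[0.206,-0.062,-0.004],[0.222,-0.067,-0.004],[0.236,-0.071,-0.004],[0.247,-0.074,-0.004],[0.254,-0.076,-0.004],[0.256,-0.077,-0.004],[0.256,-0.077,-0.004],[0.256,-0.077,-0.004]],"yaw":[0,0,0,0,0,0,0,0,0,0,0,0,0,0,0,0,0,0,0],"grip":[-0.3,-0.3,-0.3,-0.3,-0.3,-0.3,-0.3,-0.3,-0.3,-0.3,-0.3,-0.3,-0.3,-0.3,-0.3,-0.3,-0.3,-0.3,-0.3]}' 60
python3 - <<'E'
from h import *
delta(FX[0],FX[1],.263,95.7)
from bench import eyes
import cv2
f=eyes.grab_frame("wrist"); cv2.imwrite("pics/w5.png",f["image"]);c=mk(f)
print(proj(c,[[*place(FX,a,b),.066] for a,b in((0,0),(-.039,.039),(.039,.039),(.039,-.039),(-.039,-.039))]).round(1),repr(c))
E
```

```text
time_s: 25.23
tcp_pos: [0.5192, 0.2654, 0.4706]
tcp_rot: [-180.0, 0.0, 95.7]
force: [0.1, -0.4, -3.5]
grip_width: 0.0485
finger_force: 62.6
at [0.5192 0.2654 0.4706] [-1.800e+02  3.000e-02  9.573e+01] dp [0.0006 0.     0.2076] yaw 0.0005 t 25.2 w 0.0485 F [ 0.1 -0.4 -3.5]
[[282.4 162.2]
 [237.2 132.8]
 [312.8 117.1]
 [325.3 190. ]
 [254.4 203.8]] ((np.float64(364.9153176401173), np.float64(281.0827842282389), np.float64(204.0236360463488)), array([0.50983882, 0.34944723, 0.44032233]), array([-19.20054032,   0.05818496,   5.71301443]))
```

View pics/w5.png

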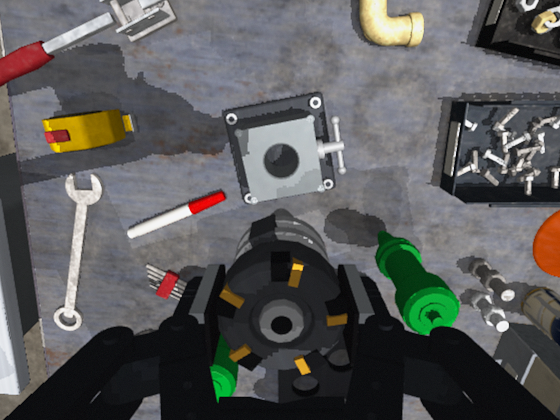

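Bore at (282,159) against prediction (282,162). Corners are at (237,128), (311,114), (322,187) and (251,202). I'll refit.

Run:
```python
from h import *
c=((364.915,281.083,204.024),np.array([0.50983882,0.34944723,0.44032233]),[-19.20054032,0.05818496,5.71301443])
z=.066
uv=np.array([(282,159),(237,128),(311,114),(322,187),(251,202)],float)
print(fit(c,uv,[(0,0,z),(-.039,.039,z),(.039,.039,z),(.039,-.039,z),(-.039,-.039,z)],FX),back(c,uv[:1],[z]))
```

```text
(array([0.51679232, 0.26921519, 0.28085944]), [[1.6, 0.2], [1.4, 0.4], [0.7, 0.1], [0.9, 0.7], [0.5, 1.9]]) [[0.51844461 0.26920106 0.066     ]]
```

```bash
python3 -m handwheel '{"dp":[[0.003,-0.001,0.01],[0.003,-0.001,0.03],[0.003,-0.001,0.055],[0.003,-0.001,0.08],[0.003,-0.001,0.105],[0.003,-0.001,0.125],[0.003,-0.001,0.14],[0.003,-0.001,0.15],[0.003,-0.001,0.16],[0.003,-0.001,0.168],[0.003,-0.001,0.176],[0.003,-0.001,0.182],[0.003,-0.001,0.188],[0.003,-0.001,0.193],[0.003,-0.001,0.197],[0.003,-0.001,0.197]],"yaw":[0,0,0,0,0,0,0,0,0,0,0,0,0,0,0,0],"grip":[-0.3,-0.3,-0.3,-0.3,-0.3,-0.3,-0.3,-0.3,-0.3,-0.3,-0.3,-0.3,-0.3,-0.3,-0.3,-0.3]}'
```

```text
time_s: 26.62
tcp_pos: [0.5176, 0.2684, 0.273]
tcp_rot: [-179.9, 0.0, 95.7]
force: [-0.6, 0.7, -4.9]
grip_width: 0.0489
finger_force: 62.7
```

No contact 10 mm above seated, so lower the rest.

```bash
python3 -m handwheel '{"dp":[[0,0,0.003],[0,0,0.006],[0,0,0.008],[0,0,0.01],[0,0,0.0105],[0,0,0.0105]],"yaw":[0,0,0,0,0,0],"grip":[-0.3,-0.3,-0.3,-0.3,-0.3,-0.3]}'
```

```text
time_s: 27.12
tcp_pos: [0.5179, 0.2685, 0.2632]
tcp_rot: [180.0, 0.0, 95.7]
force: [-0.2, 0.6, -4.2]
grip_width: 0.0485
finger_force: 62.9
```

```bash
python3 -m handwheel '{"dp":[[0,0,0.001],[0,0,0.002],[0,0,0.002],[0,0,0.002],[0,0,0.002],[0,0,0.002],[0,0,0.002],[0,0,0.002],[0,0,-0.003],[0,0,-0.015],[0,0,-0.03],[0,0,-0.05],[0,0,-0.08],[0,0,-0.11],[0,0,-0.14],[0,0,-0.17],[0,0,-0.19],[0,0,-0.2],[0,0,-0.2]],"yaw":[0,0,0,0,0,0,0,0,0,0,0,0,0,0,0,0,0,0,0],"grip":[-0.3,-0.3,-0.3,0.3,0.6,0.8,0.8,0.8,0.8,0.8,0.8,0.8,0.8,0.8,0.8,0.8,0.8,0.8,0.8]}'
python3 - <<'E'
from h import *
delta(.5819,-.3086,.47,95.7)
from bench import eyes
import cv2
f=eyes.grab_frame("wrist");c=mk(f)
a=cv2.resize(f["image"][60:260,200:360],None,fx=3,fy=3,interpolation=cv2.INTER_CUBIC)
f=eyes.grab_frame("side")["image"]; b=cv2.resize(f[115:205,205:285],None,fx=4,fy=4,interpolation=cv2.INTER_CUBIC)
o=np.zeros((600,800,3),np.uint8);o[:,:480]=a;o[:360,480:800]=b
cv2.imwrite("pics/w6.png",o); print(proj(c,[.518,.2685,.12]))
E
```

```text
time_s: 28.7
tcp_pos: [0.5184, 0.2688, 0.4659]
tcp_rot: [179.7, -0.1, 95.7]
force: [0.6, -0.3, -0.1]
grip_width: 0.0765
finger_force: 0.0
at [0.5184 0.2688 0.4659] [ 1.7973e+02 -7.0000e-02  9.5730e+01] dp [-0.5808  0.0056 -0.0048] yaw 0.0005 t 28.7 w 0.0765 F [ 0.6 -0.3 -0.1]
[[280.11814634 178.13470258]]
```

View pics/w6.png

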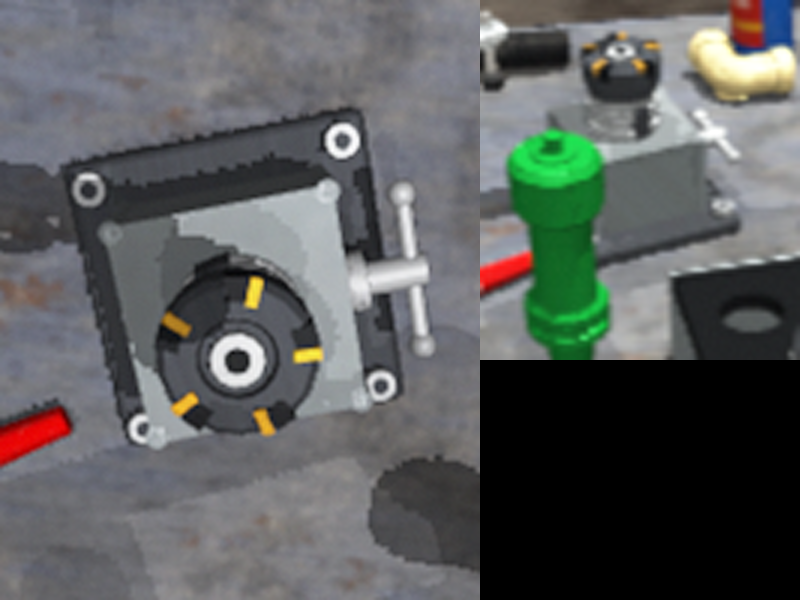

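The face mill sits seated and upright in the fixture. Now fetch the side lock from the block.

```bash
python3 -m handwheel '{"dp":[[-0.01,-0.001,0],[-0.035,-0.005,0],[-0.07,-0.01,0],[-0.105,-0.015,0],[-0.14,-0.02,0],[-0.175,-0.026,0],[-0.21,-0.031,0],[-0.245,-0.036,0],[-0.28,-0.041,0],[-0.315,-0.046,0],[-0.35,-0.051,0],[-0.385,-0.056,0],[-0.42,-0.062,0],[-0.455,-0.067,0],[-0.49,-0.072,0],[-0.52,-0.076,0],[-0.545,-0.08,0],[-0.56,-0.082,0],[-0.565,-0.083,0],[-0.565,-0.083,0]],"yaw":[0,0,0,0,0,0,0,0,0,0,0,0,0,0,0,0,0,0,0,0],"grip":[0.5,0.5,0.5,0.5,0.5,0.5,0.5,0.5,0.5,0.5,0.5,0.5,0.5,0.5,0.5,0.5,0.5,0.5,0.5,0.5]}' 60
python3 -m handwheel '{"dp":[[0,0,0],[0,0,0],[0,0,0]],"yaw":[0,0,0],"grip":[0.5,0.5,0.5]}'
python3 - <<'E'
from h import *
delta(.4923,-.302,.3215,95.7)
E
```

```text
time_s: 30.47
tcp_pos: [0.4912, -0.3026, 0.462]
tcp_rot: [-179.9, -0.1, 95.6]
force: [-0.2, 0.5, 0.6]
grip_width: 0.0645
finger_force: 0.0
time_s: 30.72
tcp_pos: [0.4918, -0.3005, 0.4633]
tcp_rot: [-180.0, -0.0, 95.8]
force: [0.0, 0.5, 0.2]
grip_width: 0.0644
finger_force: 0.0
at [ 0.4918 -0.3005  0.4633] [-1.7999e+02 -3.0000e-02  9.5820e+01] dp [-0.0016  0.0004  0.1418] yaw 0.0021 t 30.7 w 0.0644 F [0.  0.5 0.2]
```

```bash
python3 -m handwheel '{"dp":[[-0.001,0,0.01],[-0.001,0,0.03],[-0.001,0,0.055],[-0.001,0,0.08],[-0.001,0,0.1],[-0.001,0,0.12],[-0.001,0,0.133],[-0.001,0,0.14],[-0.001,0,0.142],[-0.001,0,0.142],[-0.001,0,0.142],[-0.001,0,0.142],[-0.001,0,0.142],[-0.001,0,0.142],[-0.001,0,0.142],[-0.001,0,0.142],[-0.001,0,0.142],[-0.001,0,0.142],[-0.001,0,0.142]],"yaw":[0,0,0,0,0,0,0,0,0,0,0,0,0,0,0,0,0,0,0],"grip":[0.5,0.5,0.5,0.5,0.5,0.5,0.5,0.5,0.5,0.5,0.3,0,-0.2,-0.4,-0.5,-0.5,-0.5,-0.5,-0.5]}' 60
python3 -m handwheel '{"dp":[[0,0,0],[0,0,-0.005],[0,0,-0.012],[0,0,-0.022],[0,0,-0.035],[0,0,-0.05],[0,0,-0.068],[0,0,-0.086],[0,0,-0.104],[0,0,-0.122],[0,0,-0.14],[0,0,-0.158],[0,0,-0.176],[0,0,-0.19],[0,0,-0.2],[0,0,-0.205],[0,0,-0.205],[0,0,-0.205]],"yaw":[0,0,0,0,0,0,0,0,0,0,0,0,0,0,0,0,0,0],"grip":[-0.5,-0.5,-0.5,-0.5,-0.5,-0.5,-0.5,-0.5,-0.5,-0.5,-0.5,-0.5,-0.5,-0.5,-0.5,-0.5,-0.5,-0.5]}' 60
python3 - <<'E'
from h import *
delta(.5801,-.0278,.525,95.7)
E
```

```text
time_s: 32.3
tcp_pos: [0.4923, -0.3032, 0.3226]
tcp_rot: [179.9, 0.1, 95.7]
force: [-0.5, 0.7, 6.1]
grip_width: 0.0388
finger_force: 60.2
time_s: 33.8
tcp_pos: [0.4916, -0.3028, 0.5257]
tcp_rot: [-180.0, -0.0, 95.7]
force: [-0.8, 0.4, -5.5]
grip_width: 0.0386
finger_force: 61.1
at [ 0.4916 -0.3028  0.5257] [-1.7996e+02 -3.0000e-02  9.5730e+01] dp [0.2648 0.1155 0.0008] yaw 0.0005 t 33.8 w 0.0386 F [-0.8  0.4 -5.5]
```

```bash
python3 -m handwheel '{"dp":[[0.005,0.002,0],[0.015,0.006,0],[0.03,0.013,0],[0.048,0.021,0],[0.068,0.029,0],[0.088,0.038,0],[0.108,0.047,0],[0.128,0.055,0],[0.148,0.064,0],[0.168,0.073,0],[0.188,0.082,0],[0.208,0.09,0],[0.226,0.098,0],[0.242,0.105,0],[0.254,0.11,0],[0.261,0.114,0],[0.264,0.1155,0],[0.264,0.1155,0],[0.264,0.1155,0],[0.264,0.1155,0]],"yaw":[0,0,0,0,0,0,0,0,0,0,0,0,0,0,0,0,0,0,0,0],"grip":[-0.5,-0.5,-0.5,-0.5,-0.5,-0.5,-0.5,-0.5,-0.5,-0.5,-0.5,-0.5,-0.5,-0.5,-0.5,-0.5,-0.5,-0.5,-0.5,-0.5]}' 60
python3 - <<'E'
from h import *
delta(.5801,-.0285,.3226,95.7)
E
```

```text
time_s: 35.47
tcp_pos: [0.5802, -0.0295, 0.5262]
tcp_rot: [-180.0, 0.0, 95.7]
force: [0.4, -0.1, -4.5]
grip_width: 0.0383
finger_force: 61.1
at [ 0.5802 -0.0295  0.5262] [-1.7998e+02  3.0000e-02  9.5680e+01] dp [1.100e-03 1.000e-04 2.036e-01] yaw -0.0003 t 35.5 w 0.0383 F [ 0.4 -0.1 -4.5]
```

```bash
python3 -m handwheel '{"dp":[[0.001,0,0.01],[0.001,0,0.03],[0.001,0,0.05],[0.001,0,0.07],[0.001,0,0.09],[0.001,0,0.11],[0.001,0,0.125],[0.001,0,0.138],[0.001,0,0.15],[0.001,0,0.16],[0.001,0,0.17],[0.001,0,0.178],[0.001,0,0.185],[0.001,0,0.191],[0.001,0,0.196],[0.001,0,0.2],[0.001,0,0.203],[0.001,0,0.205],[0.001,0,0.205]],"yaw":[0,0,0,0,0,0,0,0,0,0,0,0,0,0,0,0,0,0,0],"grip":[-0.5,-0.5,-0.5,-0.5,-0.5,-0.5,-0.5,-0.5,-0.5,-0.5,-0.5,-0.5,-0.5,-0.5,-0.5,-0.5,-0.5,-0.5,-0.5]}'
```

```text
time_s: 37.05
tcp_pos: [0.5804, -0.0277, 0.3226]
tcp_rot: [180.0, 0.0, 95.7]
force: [-2.5, 0.9, 4.0]
grip_width: 0.0389
finger_force: 62.1
```

Seated (contact at the right height). Release, rise, and go to the collet chuck.

```bash
python3 -m handwheel '{"dp":[[0,0,0],[0,0,0],[0,0,0],[0,0,0],[0,0,0],[0,0,0],[0,0,-0.005],[0,0,-0.015],[0,0,-0.03],[0,0,-0.05],[0,0,-0.075],[0,0,-0.1],[0,0,-0.12],[0,0,-0.135],[0,0,-0.135]],"yaw":[0,0,0,0,0,0,0,0,0,0,0,0,0,0,0],"grip":[0.1,0.3,0.5,0.5,0.5,0.5,0.5,0.5,0.5,0.5,0.5,0.5,0.5,0.5,0.5]}' 60
python3 -m handwheel '{"dp":[[-0.01,-0.001,0],[-0.03,-0.003,0],[-0.06,-0.006,0],[-0.09,-0.008,0],[-0.12,-0.011,0],[-0.15,-0.014,0],[-0.18,-0.017,0],[-0.21,-0.02,0],[-0.235,-0.023,0],[-0.255,-0.025,0],[-0.27,-0.026,0],[-0.279,-0.0265,0],[-0.279,-0.0265,0],[-0.279,-0.0265,0],[-0.279,-0.0265,0],[-0.279,-0.0265,0]],"yaw":[0,0,0,0,0,0,0,0,0,0,0,0,0,0,0,0],"grip":[0.7,0.7,0.7,0.7,0.7,0.7,0.7,0.7,0.7,0.7,0.7,0.7,0.7,0.7,0.7,0.7]}' 60
python3 - <<'E'
from h import *
delta(.5819,-.3086,.3203,95.7)
E
```

```text
time_s: 38.3
tcp_pos: [0.5812, -0.0278, 0.461]
tcp_rot: [179.6, 0.1, 95.7]
force: [0.2, -0.3, 0.4]
grip_width: 0.0643
finger_force: 0.0
time_s: 39.63
tcp_pos: [0.5819, -0.3067, 0.4563]
tcp_rot: [-180.0, -0.0, 95.8]
force: [-0.1, 0.0, -0.3]
grip_width: 0.0729
finger_force: 0.0
at [ 0.5819 -0.3067  0.4563] [-1.7999e+02 -3.0000e-02  9.5810e+01] dp [-2.00e-03 -1.00e-04  1.36e-01] yaw 0.0018 t 39.6 w 0.0729 F [-0.1  0.  -0.3]
```

```bash
python3 -m handwheel '{"dp":[[-0.001,0,0.01],[-0.001,0,0.03],[-0.001,0,0.055],[-0.001,0,0.08],[-0.001,0,0.1],[-0.001,0,0.118],[-0.001,0,0.13],[-0.001,0,0.136],[-0.001,0,0.136],[-0.001,0,0.136],[-0.001,0,0.136],[-0.001,0,0.136],[-0.001,0,0.136],[-0.001,0,0.136],[-0.001,0,0.136],[-0.001,0,0.136],[-0.001,0,0.136],[-0.001,0,0.136],[-0.001,0,0.136]],"yaw":[0,0,0,0,0,0,0,0,0,0,0,0,0,0,0,0,0,0,0],"grip":[0.7,0.7,0.7,0.7,0.7,0.7,0.7,0.7,0.7,0.7,0.5,0.3,0,-0.2,-0.4,-0.5,-0.5,-0.5,-0.5]}' 60
python3 -m handwheel '{"dp":[[0,0,0],[0,0,-0.005],[0,0,-0.012],[0,0,-0.022],[0,0,-0.035],[0,0,-0.05],[0,0,-0.068],[0,0,-0.086],[0,0,-0.104],[0,0,-0.122],[0,0,-0.14],[0,0,-0.158],[0,0,-0.176],[0,0,-0.19],[0,0,-0.2],[0,0,-0.207],[0,0,-0.207],[0,0,-0.207]],"yaw":[0,0,0,0,0,0,0,0,0,0,0,0,0,0,0,0,0,0],"grip":[-0.5,-0.5,-0.5,-0.5,-0.5,-0.5,-0.5,-0.5,-0.5,-0.5,-0.5,-0.5,-0.5,-0.5,-0.5,-0.5,-0.5,-0.5]}' 60
python3 - <<'E'
from h import *
delta(.5719,.0565,.525,95.7)
E
```

```text
time_s: 41.22
tcp_pos: [0.582, -0.3093, 0.3218]
tcp_rot: [179.9, 0.1, 95.7]
force: [-2.0, -0.2, 6.6]
grip_width: 0.0487
finger_force: 61.3
time_s: 42.72
tcp_pos: [0.5818, -0.3089, 0.5269]
tcp_rot: [-180.0, -0.0, 95.7]
force: [-1.0, 0.2, -7.0]
grip_width: 0.0485
finger_force: 63.2
at [ 0.5818 -0.3089  0.5269] [-1.7998e+02 -1.0000e-02  9.5730e+01] dp [0.3645 0.0267 0.002 ] yaw 0.0005 t 42.7 w 0.0485 F [-1.   0.2 -7. ]
```

```bash
python3 -m handwheel '{"dp":[[0.005,0,0],[0.015,0.001,0],[0.03,0.002,0],[0.05,0.004,0],[0.073,0.005,0],[0.098,0.007,0],[0.123,0.009,0],[0.148,0.011,0],[0.173,0.013,0],[0.198,0.014,0],[0.223,0.016,0],[0.248,0.018,0],[0.273,0.02,0],[0.298,0.022,0],[0.32,0.023,0],[0.338,0.025,0],[0.351,0.026,0],[0.36,0.0266,0],[0.3645,0.0267,0],[0.3645,0.0267,0]],"yaw":[0,0,0,0,0,0,0,0,0,0,0,0,0,0,0,0,0,0,0,0],"grip":[-0.5,-0.5,-0.5,-0.5,-0.5,-0.5,-0.5,-0.5,-0.5,-0.5,-0.5,-0.5,-0.5,-0.5,-0.5,-0.5,-0.5,-0.5,-0.5,-0.5]}' 60
python3 -m handwheel '{"dp":[[0,0,0],[0,0,0],[0,0,0]],"yaw":[0,0,0],"grip":[-0.5,-0.5,-0.5]}'
python3 - <<'E'
from h import *
delta(.5719,.0563,.3215,95.7)
E
```

```text
time_s: 44.38
tcp_pos: [0.5717, 0.0572, 0.5271]
tcp_rot: [-180.0, -0.0, 95.8]
force: [0.2, -1.1, -6.9]
grip_width: 0.0485
finger_force: 63.1
time_s: 44.63
tcp_pos: [0.5721, 0.0555, 0.5272]
tcp_rot: [-180.0, 0.0, 95.7]
force: [-0.9, -0.6, -6.8]
grip_width: 0.0485
finger_force: 63.1
at [0.5721 0.0555 0.5272] [-1.7999e+02  3.0000e-02  9.5660e+01] dp [ 9.000e-04 -1.000e-04  2.057e-01] yaw -0.0007 t 44.6 w 0.0485 F [-0.9 -0.6 -6.8]
```

```bash
python3 -m handwheel '{"dp":[[0.001,0,0.01],[0.001,0,0.03],[0.001,0,0.05],[0.001,0,0.07],[0.001,0,0.09],[0.001,0,0.11],[0.001,0,0.125],[0.001,0,0.138],[0.001,0,0.15],[0.001,0,0.16],[0.001,0,0.17],[0.001,0,0.178],[0.001,0,0.185],[0.001,0,0.191],[0.001,0,0.196],[0.001,0,0.2],[0.001,0,0.204],[0.001,0,0.207],[0.001,0,0.207]],"yaw":[0,0,0,0,0,0,0,0,0,0,0,0,0,0,0,0,0,0,0],"grip":[-0.5,-0.5,-0.5,-0.5,-0.5,-0.5,-0.5,-0.5,-0.5,-0.5,-0.5,-0.5,-0.5,-0.5,-0.5,-0.5,-0.5,-0.5,-0.5]}'
```

```text
time_s: 46.22
tcp_pos: [0.5721, 0.0574, 0.3219]
tcp_rot: [179.9, 0.0, 95.7]
force: [-3.7, -0.0, 5.4]
grip_width: 0.0489
finger_force: 64.7
```

```bash
python3 -m handwheel '{"dp":[[0,0,0],[0,0,0],[0,0,0],[0,0,0],[0,0,0],[0,0,0],[0,0,-0.005],[0,0,-0.015],[0,0,-0.03],[0,0,-0.05],[0,0,-0.075],[0,0,-0.1],[0,0,-0.13],[0,0,-0.16],[0,0,-0.18],[0,0,-0.18],[0,0,-0.18],[0,0,-0.18]],"yaw":[0,0,0,0,0,0,0,0,0,0,0,0,0,0,0,0,0,0],"grip":[0.1,0.3,0.6,0.6,0.6,0.6,0.6,0.6,0.6,0.6,0.6,0.6,0.6,0.6,0.6,0.6,0.6,0.6]}' 60
python3 - <<'E'
from h import *
from bench import eyes
import cv2
w=eyes.grab_frame("wrist");cv2.imwrite("pics/w7.png",w["image"])
s=eyes.grab_frame("side")["image"]
o=np.zeros((600,800,3),np.uint8);o[:400,:400]=cv2.resize(s[120:320,190:390],None,fx=2,fy=2)
o[:400,400:]=cv2.resize(w["image"][80:400,170:490],(400,400)); cv2.imwrite("pics/f7.png",o)
c=mk(w);print([proj(c,p).round(1) for p in([.5707,.0559,.19],[.5793,-.0277,.19],[.518,.2685,.12])])
E
```

```text
time_s: 47.72
tcp_pos: [0.5715, 0.0574, 0.5]
tcp_rot: [-180.0, 0.0, 95.7]
force: [-0.3, 0.6, -0.4]
grip_width: 0.0685
finger_force: 0.0
[array([[281.6, 190.7]]), array([[281.8, 282.4]]), array([[242.1, -98.6]])]
```

View pics/f7.png

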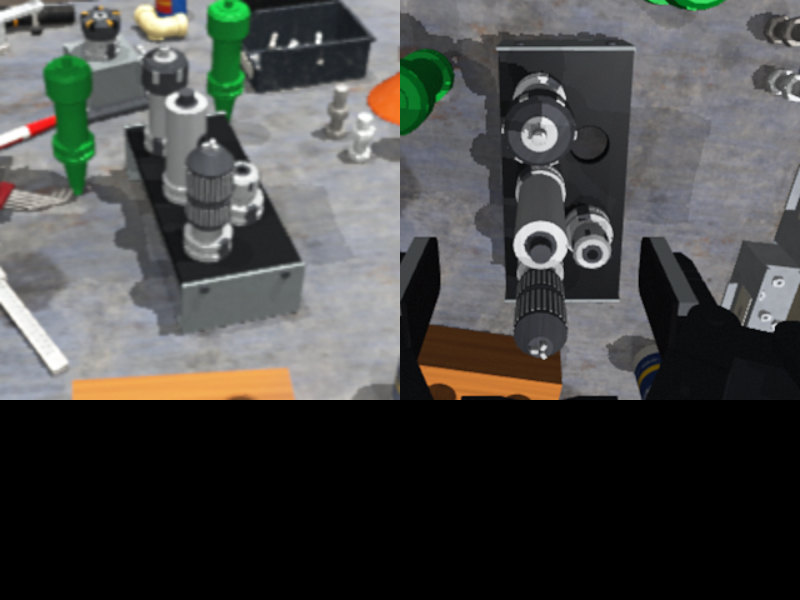

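Both long holders are back in their pockets and upright. The face mill is in the fixture, and the gripper is clear.

```bash
python3 -c "
from bench import bot
print(bot.job_done())"
```

```text
the job is handed in; nothing more can be done
None
```

The job is handed in: the face mill is seated in the fixture, the side lock and collet chuck are back in their own rack pockets, and the drill chuck and short chuck were not touched; the hand-in returned no verdict.

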